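# Mesh a splined gear in a gearbox and hold it home

### The job

Take the larger of the two gears out of the wooden block and put its four-splined stem down into the hub on top of the grey gearbox: turn the gear until the splines mesh, then slide it home against the spring inside, without forcing it, until its collar sits on the hub's face. The spring pushes it up again when let go, so finish while still holding the gear and pressing it fully home, as I am about to fit the retainer; leave the small gear in the block and do not knock the low tin, the pliers or the screwdriver about.

Things in the scene. Friction and masses are not known exactly. Their poses are not given: they have to be found in the camera images.
- gear_large: Larger gear, loose, plain steel, upright in a hole of the block, about 0.35 kg, 100 high. Origin at the nose tip, z up along its axis. Above the origin (mm): cone nose 0-6 (6 to 13 dia), round pilot 13 dia to 12, four splines 12-40 (8 wide, along +-x and +-y, out to radius 16; lower 6 tapered to 4 wide, radius 13), collar 44 dia 40-44, wheel 72 dia 44-56, shaft end 24 square 56-100, sides facing x and y
- gear_seat (a point): Centre of the underside of the larger gear's collar, 40 mm above its nose tip, axes as the gear's; meets the hub's face when home
- gear_grip (a point): Point on the larger gear's axis in its 24 mm square shaft end, 80 mm above the nose tip, 24 mm above the wheel, 20 mm below the top
- gear_small: Smaller gear, stays in the block: wheel 54 mm dia, square shaft end 16 mm wide, plain round stem 30 mm dia. Origin at the stem's lower end, z up, wheel 44-56 mm and top 96 mm above it
- block: Fixed wooden block 80 (x) x 175 (y) x 48 mm high with two 36 mm through holes at y = -47.5 and +47.5 mm; a gear stands in each, collar on the block's top, stem end 8 mm above the table. Which is in which varies. Origin at the centre of the underside
- gearbox: Grey gearbox housing 100 x 100 x 50 mm, feet 132 mm long in y, fixed to the table; a horizontal shaft stub reaches 78 mm out along its -y at 26 mm height. Origin at the centre of its underside, under the hub's axis
- hub: Upright steel hub 56 mm dia on the gearbox, does not turn, its angle to the gearbox varies. Origin on its axis at table level, z up. Bore 35 mm dia with four teeth, leaving four slots 11.5 mm wide along its +-x and +-y; between the teeth a 16 mm round passes. The teeth run from the face (80 mm up) down 32 mm. Splines mesh at any quarter turn, play about 6 degrees
- hub_face (a point): Centre of the hub's upper face, 80 mm above the table, axes as the hub's (slots along x and y)
- plunger (a joint): Spring plunger in the hub's bore, metres pushed down: 0 free (its top 26 mm below the hub's face, so it meets the gear's nose when the splines are 14 mm in), 0.014 with the gear home. 7 N at the start of its travel, 12.6 N with the gear home; it lifts the gear when let go
- parts_tin: Low round tin, bystander, 94 mm dia, 35 mm high
- screwdriver_black: Screwdriver with a dark handle lying flat, bystander, 166 mm long
- red_pliers: Slim pliers with red grips lying flat, bystander, 145 mm long

How it is judged:
By the outcome, as a careful person would: the job done as asked, in the order asked, and still so for the second after the job is handed in, while the arm keeps its last pose, push and grip.
It also fails if it takes over 40 s, if anything falls off the work surface, if the arm or the gripper's body presses on something with over 40 N, if the wrist force passes 120 N, or if a joint passes its speed limit or range.

### The arm

A 7-joint arm with a two-finger parallel gripper is mounted at the origin on a cart in front of the work surface, level with it; the furniture and walls round the work are solid. World frame = base frame: x ahead of the robot, y to its left, z up, the work surface at z = 0. Lengths are in m, angles in rad, forces in N, time in s.
With the tool pointing down it reaches from about 0.4 to 0.875 m from the base axis. Payload 19.3 kg.
Tool frame: the origin (TCP) lies at the very end of the fingers, on their centre line; the grasp point (between the pads) lies 19 mm behind it (env.pinch_z is the distance from the TCP to the grasp point, in m); z points along the fingers, y is the line along which they close (so a half turn about z gives the same grasp; the last joint's range is limited). The gripper opens to 85 mm and grips with 20 to 120 N. Pads are 22 mm wide; open, the fingers measure 114 mm over their backs; the gripper's body (76 mm by 85 mm) begins 54 mm behind the grasp point. The pads swing forward as they close: fully open they stand 13 mm farther back than shut.
Start: joints at [-1.315, 0.521, -0.036, 1.599, 0.021, 1.021, -0.113], TCP at [0.2, 0.592, 0.201] pointing down, gripper open.
Joint ranges: [-2.91, 2.91], [-0.3, 2.13], [-1.5, 1.42], [0.17, 2.43], [-1.26, 4.41], [0.16, 1.93], [-2.52, 2.52]. Speed limits (rad/s): [1.89, 1.89, 2.39, 2.39, 3.01, 3.01, 3.01].

### API

Orientations are given as a rotation vector (axis times angle).
In Python, from rig import env, viewer, models gives the robot as it stands.
- The arm moves only by the tool apply_moves, never from a script. Its argument "steps" is a list that holds one entry, the list of rows, each a list of 6 numbers: the shift along the tool's x, y, z in mm, then the turn, a rotation vector about the tool's x, y, z in degrees. In form: [[[tx, ty, tz, ax, ay, az], ...]]. A call has 1 to 5 rows; each row is the pose to reach, as a shift and turn from the pose commanded when the call began, along the tool's axes at that moment; what a row does not reach only later rows make up. A row lasts 1/10 s, in which the tool goes at most 50 mm and 8.59 degrees, less where a joint would pass 70% of its speed; a pose out of reach is approached as far as the arm can. A call with a gripper value outside its range is refused whole. "grip" is the gripper command: -1 is shut, 1 is fully open, values between are in proportion, set as the call begins (left out, the last holds). The fingers move at their own pace and stop on an object; the grip force is fixed at half the most. Time passes only in rows, so rows that repeat a pose let the fingers close. It gives the time, the measured TCP pose, the force, the opening and the grip force at its end, in the units of the state.
- env.get_obs(): the state, without advancing time (a new reading comes with each control period).
- viewer.snapshot(name): name is "scene" or "top" or "wrist"; returns the picture (400x640x3 uint8, red, green, blue); there is no depth.
- viewer.camera_info(name): a dict with "camera_matrix" (3x3 intrinsics, pixels), "cam_to_world" (4x4, takes a point from camera to world coordinates). Camera axes: x right, y down, z forward; pixel columns grow to the right and rows downward; lengths in m; the calibration is good to about 2 mm. A picture is of the moment at which its call begins: read the wrist's pose just before it. camera_info takes no time and is no camera call; for the wrist camera it gives the pose at the moment of the call.
- env.hand_in(): hands the job in; it is judged then, once.
Trained networks look in the newest picture that a camera, given by its name, has taken for a name from the list of things; names that differ only in an ending like _2 or _b are one class to them, and where a whole thing is asked for, a point or a joint stands for the part that bears it (a point fixed in the world has none). Each returns a list of dicts, best first, with "conf" (0 to 1); they miss things now and then, are a little off and sometimes report something else, mostly with a low value. They report only what shows in the picture. A call takes as long as a camera call.
- models.find_in(name, camera): "xyz" ([x, y, z] in m, in world coordinates, good to about 4 mm: the middle of the surface that is visible of it).
The state is a dict: "clock": time; "qpos": joint angles; "qd": joint speeds; "joint_efforts": joint torques, N m; "eef_pos": TCP position; "tcp_rot": TCP orientation; "wrist_force": force on the tool from outside, world axes, zero at the start; "torque": the same for the moment, N m; "opening": opening from 0.0 (shut) to 1.0 (fully open); "gripper_force": force on a finger pad.
Only numpy, scipy, OpenCV 4.12 (cv2) and the standard library are available. Lean on these libraries where they do the work, as an engineer would, in place of code of your own. Each camera call takes 0.05 s, during which the arm holds its last target. There are 200 camera calls.

## Working session

There is one attempt and no reset: what is moved stays moved. The work goes in short steps, Python scripts to look and compute and a tool call to move; the robot and the scene stay as the last step left them, time stands still between calls to the robot, and variables do not carry over. Pictures are saved under pics/ and viewed, at most 10 in all, crops included, and the job is handed in when it is done.

Besides the shell and the picture viewer there is one more tool, called as a command line: name --argument value ..., lists and objects as JSON in quotes. apply_moves: Moves the arm, as the interface text tells. Its arguments: {"type":"object","properties":{"steps":{"type":"array","items":{"type":"array","items":{"type":"array","items":{"type":"number"}}}},"grip":{"type":"number"}},"required":["steps"]}

```bash
mkdir -p pics
cat > h.py <<'E'
import numpy as np, cv2
from scipy.spatial.transform import Rotation as R
from rig import env, viewer, models
def snap(n,f):
    im=viewer.snapshot(n); cv2.imwrite('pics/'+f,cv2.cvtColor(im,cv2.COLOR_RGB2BGR)); return im
def proj(n,p,ci=None):
    ci=ci or viewer.camera_info(n); M=np.linalg.inv(np.array(ci['cam_to_world'])); p=np.atleast_2d(p)
    c=p@M[:3,:3].T+M[:3,3]; q=c@np.array(ci['camera_matrix']).T; return q[:,:2]/q[:,2:]
def back(n,uv,z,ci=None):
    ci=ci or viewer.camera_info(n); T=np.array(ci['cam_to_world'])
    d=T[:3,:3]@np.linalg.inv(np.array(ci['camera_matrix']))@np.array([uv[0],uv[1],1.]); o=T[:3,3]
    return o+d*(z-o[2])/d[2]
def totool(p,rz=None):
    o=env.get_obs(); r=R.from_rotvec(o['tcp_rot']); return r.inv().apply(np.array(p)-o['eef_pos'])*1000
E
python3 - <<'E'
from h import *
np.set_printoptions(precision=3,suppress=True)
o=env.get_obs(); print(o['clock'],o['eef_pos'],R.from_rotvec(o['tcp_rot']).as_matrix(),o['wrist_force'],env.pinch_z)
a=snap('top','top1.png'); b=snap('scene','scene1.png')
cv2.imwrite('pics/t.png',0*a)
for n in ['gear_large','gear_small','block','gearbox','hub','parts_tin','screwdriver_black','red_pliers']:
    for c in ['top','scene']:
        print(n,c,[(np.round(d['xyz'],3).tolist(),round(d['conf'],2)) for d in models.find_in(n,c)[:2]])
print(env.get_obs()['clock'])
E
```

```text
0.0 [0.2   0.592 0.201] [[-0.947  0.32  -0.   ]
 [ 0.32   0.947 -0.001]
 [ 0.    -0.001 -1.   ]] [-0.603  0.097 -0.748] 0.0187
gear_large top [([0.482, 0.45, 0.059], 0.57)]
gear_large scene [([0.475, 0.448, 0.065], 0.45)]
gear_small top [([0.471, 0.358, 0.065], 0.67)]
gear_small scene []
block top [([0.472, 0.395, 0.044], 0.59)]
block scene [([0.448, 0.355, 0.046], 0.71)]
gearbox top [([0.615, 0.059, 0.054], 0.9)]
gearbox scene [([0.6, 0.024, 0.04], 0.64)]
hub top [([0.624, 0.059, 0.079], 0.81), ([0.481, 0.453, 0.062], 0.3)]
hub scene [([0.622, 0.052, 0.077], 0.74)]
parts_tin top [([0.6, -0.335, 0.013], 0.62)]
parts_tin scene [([0.6, -0.337, 0.013], 0.84), ([0.48, 0.446, 0.066], 0.64)]
screwdriver_black top [([0.572, 0.278, 0.021], 0.69)]
screwdriver_black scene [([0.624, 0.056, 0.076], 0.63), ([0.6, 0.024, 0.042], 0.54)]
red_pliers top [([0.418, -0.145, 0.011], 0.68)]
red_pliers scene [([0.411, -0.141, 0.012], 0.65)]
0.9
```

View pics/top1.png

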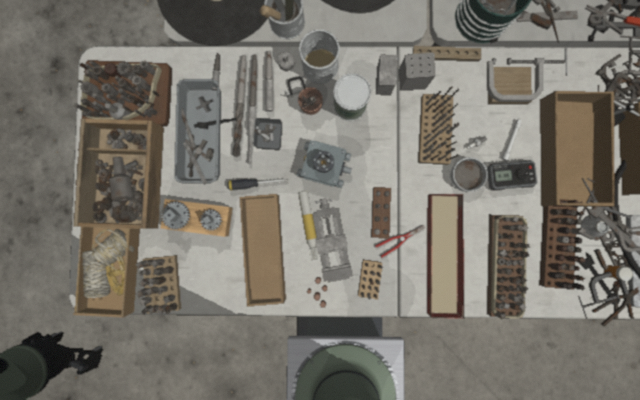

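View pics/scene1.png

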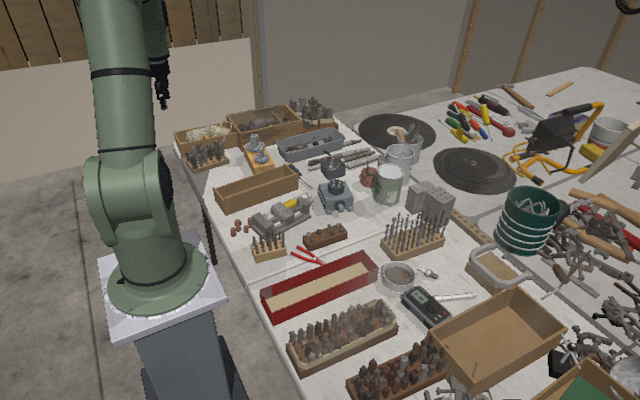

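The top view shows the block at about (195,215), with the large gear at (175,213) and the small one at (210,218). The gearbox hub is at (322,160), the screwdriver at (255,183) and the pliers at (400,240). The network positions agree with this.

Run:
```python
from h import *
np.set_printoptions(precision=3,suppress=True)
ci=viewer.camera_info('wrist'); T=np.array(ci['cam_to_world']); o=env.get_obs()
r=R.from_rotvec(o['tcp_rot']); print(r.inv().apply(T[:3,3]-o['eef_pos']),r.inv().as_matrix()@T[:3,:3]); print(ci['camera_matrix'])
print(totool([0.42,0.43,0.30]))
print('proj small/large/block ends top',proj('top',[[.477,.45,.108],[.471,.358,.104],[.624,.059,.08]]))
```

```text
[ 0.073  0.001 -0.173] [[-0.    -0.957 -0.291]
 [ 1.    -0.    -0.   ]
 [-0.    -0.291  0.957]]
[[302.151   0.    322.094]
 [  0.    302.151 200.039]
 [  0.      0.      1.   ]]
[-260.232  -83.183  -98.595]
proj small/large/block ends top [[169.95  217.822]
 [206.375 220.423]
 [324.104 162.639]]
```

apply_moves --steps '[[[0,0,-45,0,0,0],[-40,-12,-75,0,0,0],[-85,-27,-90,0,0,0],[-130,-42,-98,0,0,0],[-175,-56,-98,0,0,0]]]' --grip 1

```text
clock: 1.4
eef_pos: [0.3496, 0.482, 0.301]
tcp_rot: [0.509, 3.099, 0.003]
wrist_force: [0.9, 1.6, -0.1]
opening: 1.002
gripper_force: 0.0
```

apply_moves --steps '[[[-40,-13,0,0,0,0],[-75,-24,0,0,0,0],[-75,-24,0,0,0,0],[-75,-24,0,0,0,0]]]'

```text
clock: 1.8
eef_pos: [0.4117, 0.4359, 0.2994]
tcp_rot: [-0.512, -3.099, -0.0]
wrist_force: [-0.8, 0.3, 0.2]
opening: 0.998
gripper_force: 0.0
```

Run:
```python
from h import *
np.set_printoptions(precision=4,suppress=True)
o=env.get_obs(); ci=viewer.camera_info('wrist'); im=snap('wrist','w1.png')
import pickle; pickle.dump((o,ci),open('w1.pkl','wb'))
print(o['clock'],o['eef_pos'],R.from_rotvec(o['tcp_rot']).as_matrix())
for n in ['gear_large','gear_small','block','gear_grip']:
    print(n,[(np.round(d['xyz'],4).tolist(),round(d['conf'],2)) for d in models.find_in(n,'wrist')[:2]])
```

```text
1.8 [0.4117 0.4359 0.2994] [[-0.9469  0.3215 -0.0001]
 [ 0.3215  0.9469  0.0001]
 [ 0.0002  0.     -1.    ]]
gear_large [([0.4756, 0.4548, 0.0644], 0.89)]
gear_small [([0.468, 0.3652, 0.0622], 0.95)]
block [([0.4523, 0.3967, 0.0504], 0.58), ([0.5652, 0.0276, 0.0107], 0.32)]
gear_grip [([0.477, 0.4561, 0.0621], 0.59)]
```

View pics/w1.png

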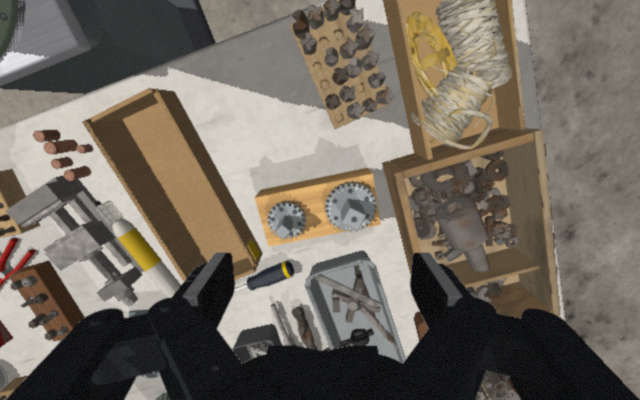

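The large gear shows at about (352,207) and the small one at (287,220), on the block. I'll zoom in for the square shaft's angle.

Run:
```python
import cv2
im=cv2.imread('pics/w1.png')[160:260,240:400]
cv2.imwrite('pics/w1c.png',cv2.resize(im,None,fx=5,fy=5,interpolation=cv2.INTER_CUBIC))
```

```text
(no output)
```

View pics/w1c.png

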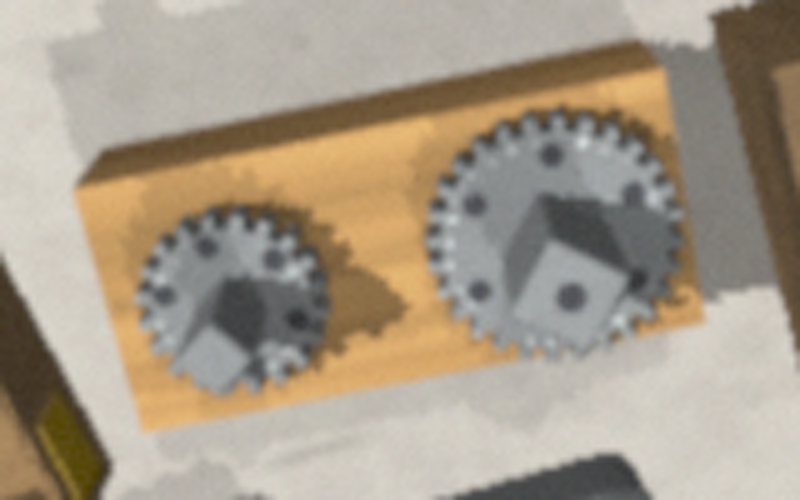

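Run:
```python
from h import *
import pickle
np.set_printoptions(precision=4,suppress=True)
o,ci=pickle.load(open('w1.pkl','rb'))
f=lambda c,z:back('wrist',(c[0]/5+240-.4,c[1]/5+160-.4),z,ci)
P=np.array([f(c,.108) for c in [(553,240),(640,280),(598,352),(512,312)]]); print(P,P.mean(0))
e=np.roll(P,-1,0)-P; print(np.linalg.norm(e,axis=1), np.degrees(np.arctan2(e[:,1],e[:,0]))%90)
print('wheel',f((556,230),.064),'dot',f((572,297),.108))
r=R.from_rotvec(o['tcp_rot'])
et=r.inv().apply(e); print('edge in tool',np.degrees(np.arctan2(et[:,1],et[:,0]))%90)
print('delta tool',totool(list(P.mean(0)[:2])+[.069]), env.get_obs()['qpos'])
```

```text
[[0.4685 0.4551 0.108 ]
 [0.4861 0.473  0.108 ]
 [0.5016 0.4571 0.108 ]
 [0.4838 0.4393 0.108 ]] [0.485  0.4561 0.108 ]
[0.025  0.0223 0.0252 0.022 ] [45.6674 44.402  44.9959 44.0346]
wheel [0.4812 0.4562 0.064 ] dot [0.4849 0.4551 0.108 ]
edge in tool [25.58   26.8454 26.2515 27.2128]
delta tool [-64.7044  41.7816 230.3877] [-0.9438  0.3961  0.0402  1.5458 -0.0169  1.2001  0.346 ]
```

apply_moves --steps '[[[-16,10,25,0,0,6.5],[-32,20,60,0,0,13],[-48,31,95,0,0,20],[-64,41.5,130,0,0,26.5],[-64,41.5,150,0,0,26.5]]]'

```text
clock: 2.55
eef_pos: [0.4858, 0.4549, 0.1461]
tcp_rot: [1.213, 2.898, -0.004]
wrist_force: [-0.7, 0.0, -1.1]
opening: 0.999
gripper_force: 0.0
```

apply_moves --steps '[[[0,0,0,0,0,0],[0,0,0,0,0,0],[0,0,0,0,0,0]]]'

```text
clock: 2.85
eef_pos: [0.4853, 0.4559, 0.1512]
tcp_rot: [1.205, 2.901, 0.003]
wrist_force: [-1.4, -0.6, 0.4]
opening: 1.002
gripper_force: 0.0
```

Run:
```python
from h import *
import pickle
np.set_printoptions(precision=4,suppress=True)
o=env.get_obs(); ci=viewer.camera_info('wrist'); im=snap('wrist','w2.png')
pickle.dump((o,ci),open('w2.pkl','wb'))
print(o['clock'],o['eef_pos'],R.from_rotvec(o['tcp_rot']).as_matrix(),o['qpos'])
```

```text
2.85 [0.4853 0.4559 0.1512] [[-0.7056  0.7086  0.0013]
 [ 0.7086  0.7056  0.0018]
 [ 0.0004  0.0022 -1.    ]] [-0.9284  0.6421  0.1351  1.5383 -0.0986  0.9656  0.0194]
```

View pics/w2.png

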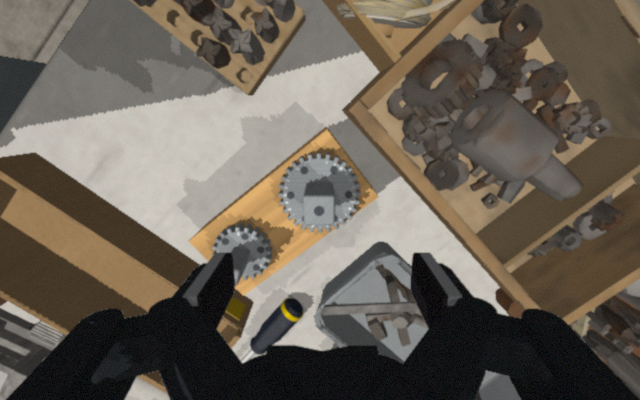

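The gear sits centred between the fingers, with its square top at about (320,209), its sides parallel to the jaws.

Run:
```python
from h import *
import pickle
np.set_printoptions(precision=4,suppress=True)
o,ci=pickle.load(open('w2.pkl','rb'))
im=cv2.imread('pics/w2.png')[145:235,275:370]
g=cv2.resize(im,None,fx=6,fy=6,interpolation=cv2.INTER_CUBIC)
cv2.imwrite('pics/w2c.png',g)
print('c',back('wrist',(320,209.5),.108,ci),'wheel',back('wrist',(320,191),.064,ci))
for n in ['gear_large']:
    print(n,[(np.round(d['xyz'],4).tolist(),round(d['conf'],2)) for d in models.find_in(n,'wrist')[:2]])
```

```text
c [0.4847 0.4559 0.108 ] wheel [0.4828 0.4576 0.064 ]
gear_large [([0.4773, 0.4594, 0.0646], 0.96)]
```

View pics/w2c.png

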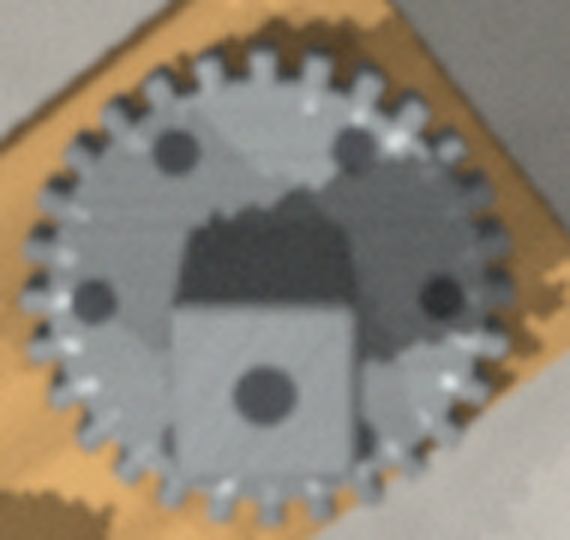

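apply_moves --steps '[[[0,0,30,0,0,0],[0,0,60,0,0,0],[0,0,80,0,0,0],[0,0,80,0,0,0]]]'

```text
clock: 3.35
eef_pos: [0.4842, 0.4544, 0.0677]
tcp_rot: [-1.206, -2.9, 0.004]
wrist_force: [-0.8, -0.7, -0.6]
opening: 1.0
gripper_force: 0.0
```

apply_moves --steps '[[[0,0,0,0,0,0],[0,0,0,0,0,0],[0,0,0,0,0,0],[0,0,0,0,0,0],[0,0,0,0,0,0]]]' --grip -1

```text
clock: 3.85
eef_pos: [0.4854, 0.4553, 0.0704]
tcp_rot: [1.206, 2.9, 0.001]
wrist_force: [-2.4, -1.9, 8.7]
opening: 0.26
gripper_force: 58.4
```

apply_moves --steps '[[[0,0,0,0,0,0],[0,0,0,0,0,0],[0,0,0,0,0,0]]]'

```text
clock: 4.15
eef_pos: [0.4854, 0.4553, 0.0704]
tcp_rot: [1.207, 2.9, 0.001]
wrist_force: [-3.5, -2.6, 8.9]
opening: 0.261
gripper_force: 58.4
```

apply_moves --steps '[[[0,0,-15,0,0,0],[0,0,-35,0,0,0],[0,0,-65,0,0,0],[0,0,-100,0,0,0],[0,0,-140,0,0,0]]]'

```text
clock: 4.65
eef_pos: [0.4848, 0.4546, 0.2111]
tcp_rot: [-1.207, -2.9, 0.002]
wrist_force: [0.1, 1.0, -2.9]
opening: 0.259
gripper_force: 59.9
```

Run:
```python
from h import *
np.set_printoptions(precision=4,suppress=True)
o=env.get_obs();print(o['clock'],o['eef_pos'],o['wrist_force'],o['opening'],totool([.56,.075,.25]),o['qpos'])
```

```text
4.65 [0.4848 0.4546 0.2111] [ 0.1208  1.0165 -2.9185] 0.2588252281935754 [-322.2815 -214.3261  -38.7027] [-0.9352  0.5834  0.1473  1.4803 -0.0915  1.0855  0.0132]
```

apply_moves --steps '[[[-20,-8,-20,0,0,0],[-55,-22,-35,0,0,0],[-92,-37,-39,0,0,0],[-130,-52,-39,0,0,0],[-168,-67,-39,0,0,0]]]'

```text
clock: 5.15
eef_pos: [0.5565, 0.2872, 0.2496]
tcp_rot: [1.206, 2.9, 0.001]
wrist_force: [0.7, 1.5, -3.3]
opening: 0.26
gripper_force: 59.9
```

apply_moves --steps '[[[-40,-16,0,0,0,0],[-80,-32,0,0,0,0],[-120,-48,0,0,0,0],[-160,-64,0,0,0,0],[-200,-80,0,0,0,0]]]'

```text
clock: 5.65
eef_pos: [0.6407, 0.0888, 0.2495]
tcp_rot: [1.206, 2.9, 0.001]
wrist_force: [0.5, 0.2, -3.1]
opening: 0.256
gripper_force: 59.9
```

apply_moves --steps '[[[-40,-16,0,0,0,0],[-70,-28,0,0,0,0],[-83,-34,0,0,0,0],[-83,-34,0,0,0,0],[-83,-34,0,0,0,0]]]'

```text
clock: 6.15
eef_pos: [0.6745, 0.0085, 0.2487]
tcp_rot: [-1.206, -2.901, -0.001]
wrist_force: [0.1, 1.2, -3.6]
opening: 0.257
gripper_force: 59.9
```

Run:
```python
from h import *
import pickle
np.set_printoptions(precision=4,suppress=True)
env.get_obs(); o=env.get_obs(); ci=viewer.camera_info('wrist'); im=snap('wrist','w3.png')
pickle.dump((o,ci),open('w3.pkl','wb'))
print(o['clock'],o['eef_pos'],R.from_rotvec(o['tcp_rot']).as_matrix(),o['qpos'],o['wrist_force'],o['opening'])
for n in ['hub','gearbox','hub_face','gear_large']:
    d=models.find_in(n,'wrist')[:2]
    print(n,[(np.round(k['xyz'],4).tolist(),round(k['conf'],2)) for k in d],[proj('wrist',k['xyz'],ci)[0] for k in d])
im=cv2.imread('pics/w3.png'); cv2.imwrite('pics/w3c.png',cv2.resize(im[20:220,200:450],None,fx=3,fy=3,interpolation=cv2.INTER_CUBIC))
```

```text
6.15 [0.6745 0.0085 0.2487] [[-0.7053  0.7089 -0.0002]
 [ 0.7089  0.7053  0.0007]
 [ 0.0006  0.0004 -1.    ]] [-0.2367  0.5747  0.2232  1.4083 -0.1317  1.1732  0.7857] [ 0.1146  1.2033 -3.6061] 0.25725216890999103
hub [([0.6257, 0.0621, 0.0787], 0.91)] [array([323.9578, 109.492 ])]
gearbox [([0.6159, 0.0603, 0.0515], 0.77)] [array([316.7853, 104.3727])]
hub_face [([0.6285, 0.0658, 0.0824], 0.74)] [array([328.2497, 108.8748])]
gear_large [([0.6635, 0.0166, 0.2421], 0.95)] [array([317.1052, 208.4716])]
```

View pics/w3c.png

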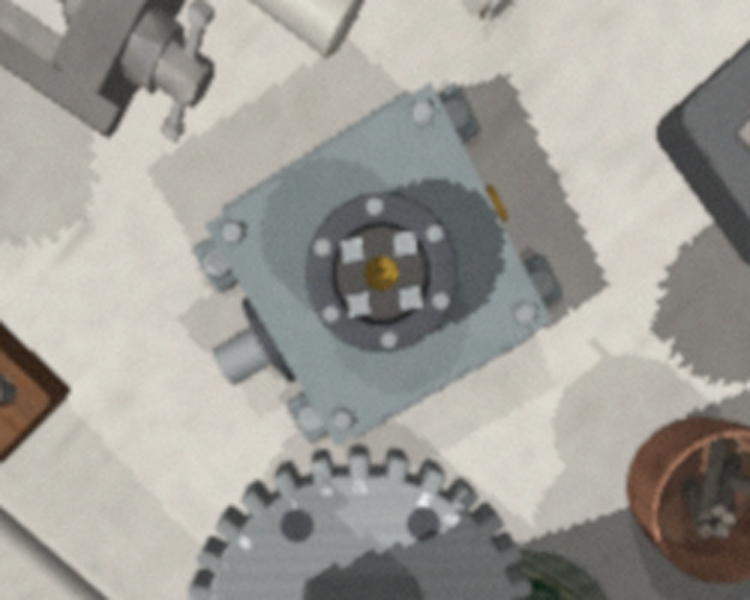

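The hub shows clearly from above. In the 3x crop its centre is at about (381,272), with teeth at (350,250), (405,243), (411,298) and (357,303), so the slots are turned about -6° in the image. I'll refine that numerically.

Run:
```python
from h import *
import pickle
np.set_printoptions(precision=4,suppress=True)
o,ci=pickle.load(open('w3.pkl','rb'))
im=cv2.imread('pics/w3.png'); g=cv2.cvtColor(cv2.resize(im[20:220,200:450],None,fx=3,fy=3,interpolation=cv2.INTER_CUBIC),cv2.COLOR_BGR2GRAY)
m=(g>140).astype(np.uint8); yy,xx=np.mgrid[:600,:750]; rr=np.hypot(xx-381,yy-272)
def blobs(a,b):
    n,l,s,c=cv2.connectedComponentsWithStats((m&(rr>a)&(rr<b)).astype(np.uint8)); return [(c[i],s[i,4]) for i in range(1,n) if s[i,4]>60]
W=lambda c,z=.08: back('wrist',((c[0]+.5)/3-.5+200,(c[1]+.5)/3-.5+20),z,ci)
r=R.from_rotvec(o['tcp_rot'])
for a,b in [(15,50),(52,80)]:
    B=blobs(a,b); print([(c.round(1),s) for c,s in B]); P=np.array([W(c) for c,s in B]); print('mean',P.mean(0))
    t=r.inv().apply(P-o['eef_pos']); t0=t[:,:2]-t[:,:2].mean(0); print('ang tool',np.degrees(np.arctan2(t0[:,1],t0[:,0])),np.linalg.norm(t0,axis=1),t.mean(0)*1000)
# wheel ellipse: teeth tips in hand
print('gear wheel proj row/col at tool (0,0,+12mm)',proj('wrist',o['eef_pos']+r.apply([0,0,.0065]),ci), proj('wrist',o['eef_pos']+r.apply([[.036,0,.0065],[0,.036,.0065],[0,-.036,.0065],[-.036,0,.0065]]),ci))
full=im[120:300,220:430]; cv2.imwrite('pics/w3g.png',cv2.resize(full,None,fx=3.3,fy=3.3,interpolation=cv2.INTER_CUBIC))
```

```text
[(array([404.8, 243.3]), np.int32(399)), (array([352.2, 249.5]), np.int32(384)), (array([409.9, 297.7]), np.int32(350)), (array([358.8, 303.6]), np.int32(339))]
mean [0.6289 0.0632 0.08  ]
ang tool [  38.526   -51.5727  128.7903 -141.7762] [0.0134 0.0135 0.0134 0.0133] [ 70.8328   6.1847 168.7737]
[(array([374., 206.]), np.int32(176)), (array([433.8, 233.4]), np.int32(156)), (array([321.8, 247. ]), np.int32(166)), (array([440.2, 300.5]), np.int32(150)), (array([330.3, 313.6]), np.int32(144)), (array([388.2, 339.5]), np.int32(130))]
mean [0.629  0.0632 0.08  ]
ang tool [  -6.6719   53.297   -66.4889  113.3442 -126.6889  173.5409] [0.0233 0.0233 0.0234 0.0234 0.0233 0.0233] [ 70.7412   6.1805 168.7736]
gear wheel proj row/col at tool (0,0,+12mm) [[320.5357 228.5228]] [[320.4195 173.3039]
 [376.7418 228.4937]
 [264.3272 228.552 ]
 [320.6399 278.0658]]
```

View pics/w3g.png

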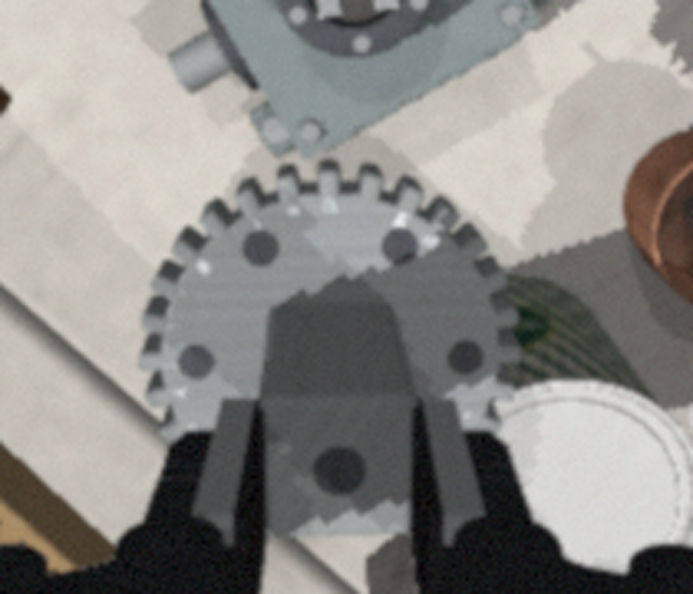

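apply_moves --steps '[[[20,2,0,0,0,-2],[45,4,15,-0.5,-0.2,-4],[70.7,6.3,35,-1.3,-0.4,-6.5],[70.7,6.3,65,-1.3,-0.4,-6.5],[70.7,6.3,90,-1.3,-0.4,-6.5]]]'

```text
clock: 6.9
eef_pos: [0.6288, 0.0636, 0.1577]
tcp_rot: [1.032, 2.951, 0.029]
wrist_force: [-0.6, -0.0, -3.9]
opening: 0.261
gripper_force: 59.9
```

apply_moves --steps '[[[0,0,0,0,0,0],[0,0,0,0,0,0],[0,0,0,0,0,0]]]'

```text
clock: 7.2
eef_pos: [0.6303, 0.0624, 0.16]
tcp_rot: [1.034, 2.948, 0.03]
wrist_force: [0.7, -0.1, -3.0]
opening: 0.258
gripper_force: 59.9
```

Run:
```python
from h import *
np.set_printoptions(precision=4,suppress=True)
o=env.get_obs();r=R.from_rotvec(o['tcp_rot']);print(o['clock'],o['eef_pos'],r.as_matrix(),o['wrist_force'])
g0=R.from_matrix([[-.7053,.7089,0],[.7089,.7053,0],[0,0,-1]])
print(np.degrees((g0.inv()*r).as_rotvec()), 'to hub in tool', totool([.629,.0632,o['eef_pos'][2]]),'down 10mm:',r.inv().apply([0,0,-10]))
im=snap('wrist','w4.png')
```

```text
7.2 [0.6303 0.0624 0.16  ] [[-0.7807  0.6246  0.0223]
 [ 0.6249  0.7806  0.0125]
 [-0.0096  0.0237 -0.9997]] [ 0.6739 -0.0958 -3.0188]
[-1.3884 -0.4736 -6.476 ] to hub in tool [ 1.5222 -0.1427 -0.018 ] down 10mm: [ 0.0962 -0.2371  9.9967]
```

View pics/w4.png

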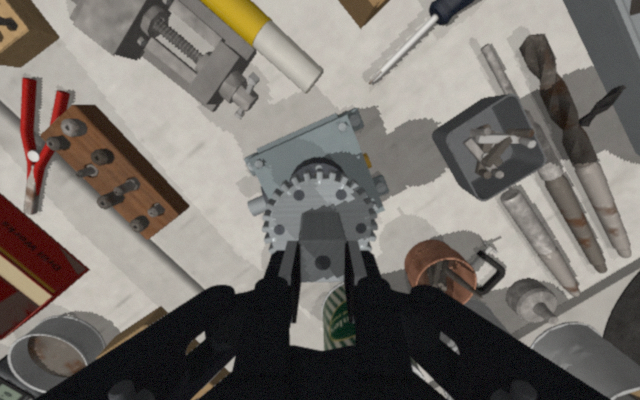

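apply_moves --steps '[[[0.6,-0.2,8,0,0,0],[0.7,-0.4,16,0,0,0],[0.7,-0.6,24,0,0,0],[0.7,-0.6,24,0,0,0],[0.7,-0.6,24,0,0,0]]]'

```text
clock: 7.75
eef_pos: [0.6289, 0.0624, 0.1341]
tcp_rot: [1.035, 2.95, 0.028]
wrist_force: [0.1, 0.2, -3.1]
opening: 0.256
gripper_force: 59.9
```

apply_moves --steps '[[[0,0,0,0,0,0]]]'

```text
clock: 7.85
eef_pos: [0.6292, 0.0624, 0.1346]
tcp_rot: [1.035, 2.95, 0.029]
wrist_force: [-0.0, -0.1, -3.6]
opening: 0.254
gripper_force: 59.9
```

apply_moves --steps '[[[0,-0.1,3,0,0,0],[0,-0.1,5,0,0,0],[0.1,-0.2,8,0,0,0],[0.1,-0.2,10,0,0,0],[0.1,-0.2,10,0,0,0]]]'

```text
clock: 8.35
eef_pos: [0.6288, 0.0625, 0.124]
tcp_rot: [1.035, 2.95, 0.028]
wrist_force: [-0.4, 0.2, -3.7]
opening: 0.253
gripper_force: 59.9
```

apply_moves --steps '[[[0,-0.1,3,0,0,0],[0,-0.1,5,0,0,0],[0.1,-0.2,7,0,0,0],[0.1,-0.2,9,0,0,0],[0.1,-0.2,9,0,0,0]]]'

```text
clock: 8.85
eef_pos: [0.6292, 0.0625, 0.1155]
tcp_rot: [1.035, 2.95, 0.029]
wrist_force: [-0.2, -0.2, 4.6]
opening: 0.258
gripper_force: 60.8
```

apply_moves --steps '[[[0,-0.1,3,0,0,0],[0.1,-0.1,6,0,0,0],[0.1,-0.2,8,0,0,0],[0.1,-0.3,10.5,0,0,0],[0.1,-0.3,10.5,0,0,0]]]'

```text
clock: 9.35
eef_pos: [0.6292, 0.0625, 0.105]
tcp_rot: [1.035, 2.949, 0.029]
wrist_force: [-0.5, -1.2, 8.2]
opening: 0.26
gripper_force: 61.3
```

apply_moves --steps '[[[0,0,1,0,0,0],[0,0,2,0,0,0],[0,-0.1,2.8,0,0,0],[0,-0.1,2.8,0,0,0],[0,-0.1,2.8,0,0,0]]]'

```text
clock: 9.85
eef_pos: [0.6294, 0.0625, 0.1026]
tcp_rot: [1.035, 2.949, 0.029]
wrist_force: [-0.8, -0.1, 8.3]
opening: 0.255
gripper_force: 61.4
```

apply_moves --steps '[[[0,0,0.4,0,0,0],[0,0,0.8,0,0,0],[0,0,1,0,0,0],[0,0,1,0,0,0]]]'

```text
clock: 10.25
eef_pos: [0.6296, 0.0623, 0.1021]
tcp_rot: [1.035, 2.948, 0.03]
wrist_force: [-3.7, -0.7, 16.5]
opening: 0.258
gripper_force: 62.2
```

apply_moves --steps '[[[0,0,0.5,0,0,0],[0,0,0.5,0,0,0]]]'

```text
clock: 10.45
eef_pos: [0.6298, 0.0623, 0.102]
tcp_rot: [1.035, 2.948, 0.03]
wrist_force: [-5.2, -1.2, 22.5]
opening: 0.256
gripper_force: 63.0
```

Run:
```python
from h import *
np.set_printoptions(precision=4,suppress=True)
o=env.get_obs();r=R.from_rotvec(o['tcp_rot']);print(o['eef_pos'],o['wrist_force'],o['torque'],'tool f,t',r.inv().apply(o['wrist_force']),r.inv().apply(o['torque']))
g0=R.from_matrix([[-.7053,.7089,0],[.7089,.7053,0],[0,0,-1]])
print(np.degrees((g0.inv()*r).as_rotvec()))
ci=viewer.camera_info('wrist'); im=snap('wrist','w5.png')
cv2.imwrite('pics/w5c.png',cv2.resize(cv2.imread('pics/w5.png')[100:290,230:410],None,fx=3.1,fy=3.1,interpolation=cv2.INTER_CUBIC))
```

```text
[0.6298 0.0623 0.102 ] [-5.2101 -1.1847 22.5332] [-0.4529  1.1861  0.061 ] tool f,t [  3.107   -3.6468 -22.657 ] [ 1.0942  0.6443 -0.0564]
[-1.3841 -0.4807 -6.4675]
```

View pics/w5c.png

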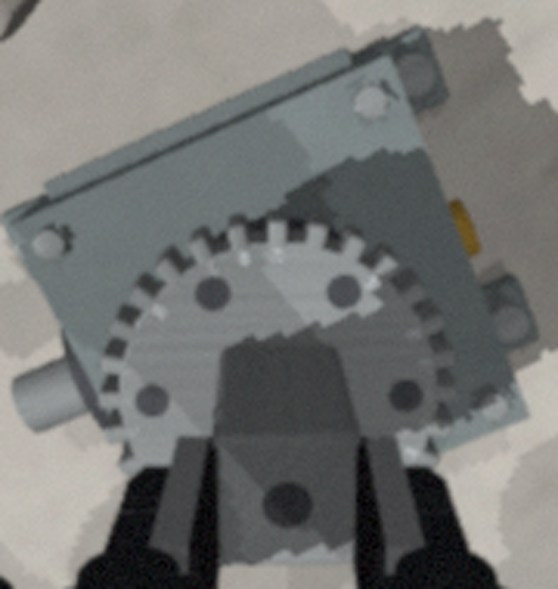

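apply_moves --steps '[[[0,0,-0.5,0.3,0.1,0],[-0.1,0.2,-0.5,0.6,0.3,0],[-0.2,0.3,-0.5,0.8,0.4,0],[-0.2,0.3,0,0.8,0.4,0],[-0.2,0.3,0,0.8,0.4,0]]]'

```text
clock: 11.0
eef_pos: [0.6303, 0.0625, 0.1022]
tcp_rot: [1.038, 2.959, 0.013]
wrist_force: [-5.8, -1.9, 22.9]
opening: 0.256
gripper_force: 63.1
```

Run:
```python
from h import *
np.set_printoptions(precision=4,suppress=True)
o=env.get_obs();r=R.from_rotvec(o['tcp_rot']);print(o['eef_pos'],o['wrist_force'],'tool f,t',r.inv().apply(o['wrist_force']),r.inv().apply(o['torque']))
g0=R.from_matrix([[-.7053,.7089,0],[.7089,.7053,0],[0,0,-1]])
print(np.degrees((g0.inv()*r).as_rotvec()))
```

```text
[0.6303 0.0625 0.1022] [-5.7974 -1.8598 22.9011] tool f,t [  3.2976  -4.8458 -22.9603] [ 0.9858  0.7783 -0.071 ]
[-0.5816 -0.1318 -6.4653]
```

apply_moves --steps '[[[0.4,-0.3,0,0,0,0],[0.7,-0.5,0,0,0,0],[0.7,-0.5,0,0,0,0]]]'

```text
clock: 11.3
eef_pos: [0.6299, 0.0626, 0.1022]
tcp_rot: [1.038, 2.957, 0.014]
wrist_force: [-0.4, -1.1, 19.8]
opening: 0.256
gripper_force: 62.6
```

Run:
```python
from h import *
np.set_printoptions(precision=4,suppress=True)
o=env.get_obs();r=R.from_rotvec(o['tcp_rot']);print(o['eef_pos'],o['wrist_force'],'tool f,t',r.inv().apply(o['wrist_force']),r.inv().apply(o['torque']))
```

```text
[0.6299 0.0626 0.1022] [-0.4465 -1.1483 19.7745] tool f,t [ -0.444   -0.9609 -19.7846] [0.2439 0.0517 0.0526]
```

apply_moves --steps '[[[0,0,0.4,0,0,0],[0,0,0.8,0,0,0],[0,0,0.8,0,0,0],[0,0,0.8,0,0,0],[0,0,0.8,0,0,0]]]'

```text
clock: 11.8
eef_pos: [0.6301, 0.0625, 0.1021]
tcp_rot: [1.038, 2.957, 0.014]
wrist_force: [-4.4, -1.5, 30.2]
opening: 0.258
gripper_force: 63.9
```

Run:
```python
from h import *
np.set_printoptions(precision=4,suppress=True)
o=env.get_obs();r=R.from_rotvec(o['tcp_rot']);print(o['eef_pos'],o['wrist_force'],'tool f,t',r.inv().apply(o['wrist_force']),r.inv().apply(o['torque']))
```

```text
[0.6301 0.0625 0.1021] [-4.4479 -1.5119 30.1809] tool f,t [  2.4031  -3.6233 -30.2333] [ 0.8654  0.532  -0.0292]
```

apply_moves --steps '[[[0.3,-0.2,-0.3,0,0,0],[0.3,-0.2,-0.3,0,0,0],[0.3,-0.2,-0.3,0,0,0]]]'

```text
clock: 12.1
eef_pos: [0.6299, 0.0626, 0.1021]
tcp_rot: [1.038, 2.957, 0.015]
wrist_force: [-1.1, -1.4, 24.7]
opening: 0.26
gripper_force: 63.2
```

Run:
```python
from h import *
o=env.get_obs();print(o['eef_pos'],o['wrist_force'],o['clock']); print(env.hand_in())
```

```text
[0.62993866 0.06255936 0.10210187] [-1.11875393 -1.40887259 24.65417415] 12.1
the job is handed in; nothing more can be done
None
```

I handed the job in at 12.1 s: the large gear is meshed in the hub and pressed home against its spring, going by gripper height and force (about 25 N), and the arm is still holding it; nothing else was moved.

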